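Photograph a dusted door plate with the pedal and file it

ROBOT

A 7-joint arm with a two-finger parallel gripper is mounted at the origin on the work surface. World frame = base frame: x ahead of the robot, y to its left, z up, the work surface at z = 0. Lengths are in m, angles in rad, forces in N, time in s.
With the tool pointing down it reaches from about 0.425 to 0.875 m from the base axis. Payload 4.7 kg.
Tool frame: the origin (TCP) lies midway between the tips of the shut fingers; the grasp point (between the pads) lies 19 mm behind it (ctrl.grip_depth is the distance from the TCP to the grasp point, in m); z points along the fingers, y is the direction in which the jaws open and shut (so a half turn about z gives the same grasp; the last joint's range is limited). The gripper opens to 87 mm and grips with 3 to 60 N. Pads are 19 mm wide; open, the fingers measure 117 mm over their backs; the gripper's body (75 mm by 190 mm) begins 51 mm behind the grasp point.
Start: joints at [-1.285, 0.321, -0.07, 1.45, 0.023, 1.371, -0.057], TCP at [0.175, 0.626, 0.223] pointing down, gripper open.
Joint ranges: [-2.86, 2.86], [-0.3, 2.09], [-1.38, 1.24], [0.06, 2.45], [-1.56, 4.7], [0.09, 2.05], [-2.69, 2.69]. Speed limits (rad/s): [2.57, 2.57, 3.14, 3.14, 3.14, 3.14, 3.14].

INTERFACE

Orientations are given as a rotation vector (axis times angle).
In Python, from bench import ctrl gives the robot as it stands. The module is installed in compiled form; this text tells all that it offers.
- The arm moves only by the shell command python3 -m inch 'ROWS' [FORCE]. ROWS is JSON, a list of rows, each a list of 5 numbers: the opening, from -1 (shut) to 1 (fully open), so that 0 is half open, then the shift along the tool's x, y, z in mm, then the turn about the tool's z in rad. In form: [[fingers, tx, ty, tz, twist], ...]. A call has 1 to 5 rows; each row shifts and turns the pose as measured when the row begins, along the tool's axes as they then stand; what a row does not reach is not made up. A row lasts 1/8 s, in which the tool goes at most 62.5 mm and 10.7 degrees, less where a joint would pass 70% of its speed; a pose out of reach is approached as far as the arm can. A call is refused whole if a number of a shift passes 62.5 or a number of a turn 0.188, either way. A call with a gripper value outside its range is refused whole. The fingers move at their own pace and stop on an object; FORCE is the grip in N (left out, the last holds). Time passes only in rows, so rows that do not move let the fingers close. It gives the time, the measured TCP pose, the force and the opening at its end, in the units of the state.
- ctrl.get_state(): the state, without advancing time (a new reading comes with each control period).
- ctrl.get_image(name): name is "scene" or "top" or "wrist"; returns a dict with "color" (384x512x3 uint8, red, green, blue), "range_z" (384x512 float32, m along the optical axis (not along the pixel's ray), 0 where there is no reading), "K" (3x3 intrinsics, pixels), "R" (3x3) and "t" (3): a world point X has camera coordinates R X + t. Camera axes: x right, y down, z forward; pixel columns grow to the right and rows downward; lengths in m; the calibration is good to about 2 mm. A picture is of the moment at which its call begins.
- ctrl.close_job(): hands the job in, once; it reports no verdict.
The state is a dict: "time": time; "joint_positions": joint angles; "qd": joint speeds; "joint_torque": joint torques, N m; "position": TCP position; "tool_rot": TCP orientation; "ft_force": force on the tool from outside, world axes, zero at the start; "torque": the same for the moment, N m; "grip_width": opening from 0.0 (shut) to 1.0 (fully open).
Only numpy, scipy, OpenCV 4.12 (cv2) and the standard library are available. Lean on these libraries where they do the work, as an engineer would, in place of code of your own. Each camera call takes 0.05 s, during which the arm holds its last target. There are 200 camera calls.

TASK

Take the arched door plate (round end up) out of the black tray and stand it on edge in the slotted holder in front of the camera, round end still up, and let go of it. Then press the foot-switch pedal all the way down to its stop and hold it there for about a second to take the picture, and let it spring back. Finally move the arched plate to the empty slot of the wooden rack and leave it standing there on edge, fully down, round end up and not sticking out at either end; leave all the other plates and the desk things where they are.

Things in the scene. Friction and masses are not known exactly. Their poses are not given: they have to be found in the camera images.
- arched_mid (a point): Middle of the arched aluminium door plate, 55 mm above its straight bottom edge: 100 wide, 110 tall, 8 mm thick, about 240 g, half-round top of radius 50; the only plate with a round end. Starts standing in one of the black tray's 3 slots (55 mm apart; rectangular plates in the others). x along its width, y through its thickness, z to the round end. Both faces alike.
- photo_slot (a point): Middle of the photo stand's holder slot, on its floor (12 mm above the desk). Slot 130 mm long, 12 mm wide up to 30 mm above its floor, then flared to 25 mm at 42 mm. x runs across the slot, towards the camera; y along it. The camera on the same board (150 mm wide) has its lens front 117 mm from here, body 156 to 200 mm, top 128 mm above the desk. Fixed.
- free_slot (a point): Middle of the empty slot of the beech rack, on its floor (12 mm above the desk). Slot 130 mm long, 12 mm wide up to 30 mm above its floor, then flared to 25 mm at 42 mm. x runs along the slot, y across it. The rack has 3 such slots 55 mm apart; the other two hold rectangular plates. A blank white card 40 mm tall stands at the +x end of the empty one. Fixed.
- pedal_toe (a point): Point on the pedal's top face near its raised free end, mid-width, 115 mm from the hinge; x points from hinge to toe. Aluminium pedal 148 x 78 x 8 mm with rubber ribs, on a dark steel base 160 x 95 mm. At rest it slopes up 0.24 rad from the hinge, this point 61 mm above the desk; at the stop it is level, this point 34 mm above the desk.
- pedal (a joint): Pedal angle in rad: 0 at rest (raised), 0.24 fully down at its stop. A spring returns it when let go; pressed at the toe point it takes about 3.5 N to start and about 8 N at the stop.
- tray_plate_a: Bystander, leave alone: rectangular aluminium plate, 100 wide, 90 tall, 8 thick, standing in the tray (mm). Origin at the middle of its underside.
- tray_plate_b: Bystander, leave alone: rectangular aluminium plate, 100 wide, 75 tall, 8 thick, standing in the tray (mm). Origin at the middle of its underside.
- rack_plate_a: Bystander, leave alone: rectangular aluminium plate, 100 wide, 95 tall, 8 thick, standing in the rack (mm). Origin at the middle of its underside.
- rack_plate_b: Bystander, leave alone: rectangular aluminium plate, 100 wide, 80 tall, 8 thick, standing in the rack (mm). Origin at the middle of its underside.
- mug: Bystander, leave alone: black mug, 80 across, 95 tall, handle at +y (mm). Origin at the middle of its underside.
- jar: Bystander, leave alone: powder jar, 64 across, 75 tall (mm). Origin at the middle of its underside.
- arched: The arched plate itself, same axes as arched_mid, origin at the middle of its bottom edge.
There are look-alikes about, which are no part of the job. Several things look just like the part that bears pedal_toe: the one meant starts farthest to the robot's right.

How it is judged:
On the way, in this order (a step that is already met when the one before it is completed fails the run):
1. the arched plate stands on edge, round end up, in the holder in front of the camera, and is let go (x of arched_mid in the frame of photo_slot between -0.012 and 0.012 m and y of arched_mid in the frame of photo_slot between -0.02 and 0.02 m and z of arched_mid in the frame of photo_slot between 0.047 and 0.06 m and angle between arched_mid's own z axis and vertical below 0.25 rad and angle between the y axis of arched_mid and the x axis of photo_slot, either way round below 0.25 rad and linear speed of arched below 0.02 m/s and contact force between the fingers and arched below 0.1 N), for 0.2 s.
2. with the plate in the holder, the gripper presses the pedal down to its stop and keeps it there for half a second (x of arched_mid in the frame of photo_slot between -0.012 and 0.012 m and y of arched_mid in the frame of photo_slot between -0.02 and 0.02 m and z of arched_mid in the frame of photo_slot between 0.047 and 0.06 m and angle between arched_mid's own z axis and vertical below 0.25 rad and angle between the y axis of arched_mid and the x axis of photo_slot, either way round below 0.25 rad and value of joint pedal above 0.225 rad and contact force between the fingers and pedal above 1 N), for 0.5 s.
3. the pedal is let up again with the plate still in the holder (x of arched_mid in the frame of photo_slot between -0.012 and 0.012 m and y of arched_mid in the frame of photo_slot between -0.02 and 0.02 m and z of arched_mid in the frame of photo_slot between 0.047 and 0.06 m and angle between arched_mid's own z axis and vertical below 0.25 rad and angle between the y axis of arched_mid and the x axis of photo_slot, either way round below 0.25 rad and value of joint pedal below 0.04 rad), for 0.1 s.
At the end, for the whole second after the job is handed in: The arched plate stands still and released in the empty slot of the wooden rack, round end up: bottom on the slot floor (centre 47 to 60 mm above it), centre within 12 mm across and 20 mm along the slot, within 0.25 rad of upright and of the slot's direction; the pedal is back up (below 0.04 rad) (y of arched_mid in the frame of free_slot between -0.012 and 0.012 m and x of arched_mid in the frame of free_slot between -0.02 and 0.02 m and z of arched_mid in the frame of free_slot between 0.047 and 0.06 m and angle between arched_mid's own z axis and vertical below 0.25 rad and angle between the y axis of arched_mid and the y axis of free_slot, either way round below 0.25 rad and linear speed of arched below 0.02 m/s and contact force between the fingers and arched below 0.1 N and value of joint pedal below 0.04 rad); the robot touches nothing.
It fails at once if another plate is moved by more than 20 mm (distance of any of tray_plate_a, tray_plate_b, rack_plate_a, rack_plate_b from where it was at the start of the episode above 0.02 m).
It fails at once if the mug or the jar is moved by more than 30 mm (distance of any of mug, jar from where it was at the start of the episode above 0.03 m).
It also fails if it takes over 72 s, if anything falls off the work surface, if the arm or the gripper's body presses on something with over 40 N, if the wrist force passes 120 N, or if a joint passes its speed limit or range.

## Working session

There is one attempt and no reset: what is moved stays moved. The work goes in short steps, Python scripts to look and compute and a shell command to move; the robot and the scene stay as the last step left them, time stands still between calls to the robot, and variables do not carry over. Pictures are saved under pics/ and viewed, about 8 in all and at most 12, crops included, and the job is handed in when it is done.

```bash
mkdir -p pics; cat > h.py <<'E'
import numpy as np,cv2
from bench import ctrl
from scipy.spatial.transform import Rotation as Ro
def get(n):
    g=ctrl.get_image(n); return g
def cloud(g):
    z=g['range_z'].astype(float);K=g['K'];v,u=np.mgrid[:384,:512]
    P=np.stack([(u-K[0,2])*z/K[0,0],(v-K[1,2])*z/K[1,1],z],-1)
    W=(P-g['t'])@g['R']; W[z<=0]=np.nan; return W
def save(n,img): cv2.imwrite('pics/%s.png'%n,img[...,::-1])
E
python3 - <<'E'
from h import *
import pickle
a=get('scene');b=get('top');pickle.dump((a,b),open('ab.pkl','wb'))
save('scene',cv2.resize(a['color'],(800,600)));save('top',cv2.resize(b['color'],(800,600)))
for g in(a,b): print(g['K'],-g['R'].T@g['t'],g['R'],(g['range_z']>0).mean())
s=ctrl.get_state();print(s['time'],s['position'],s['tool_rot'],s['ft_force'],s['grip_width'],ctrl.grip_depth)
E
```

```text
[[395.11797713   0.         261.09453162]
 [  0.         395.11797713 189.80477811]
 [  0.           0.           1.        ]] [1.25675713 0.2693099  0.72373115] [[-3.21614502e-01  9.46870688e-01 -1.09157493e-04]
 [ 5.94152524e-01  2.01720336e-01 -7.78647343e-01]
 [-7.37256326e-01 -2.50489134e-01 -6.27461794e-01]] 0.9958597819010416
[[429.49132688   0.         251.52605752]
 [  0.         429.49132688 188.65244646]
 [  0.           0.           1.        ]] [ 0.34417857 -0.01361761  1.17968505] [[ 0.0243292  -0.99968172 -0.00667426]
 [-0.99226981 -0.02333506 -0.12188559]
 [ 0.12169105  0.00958804 -0.99252172]] 0.9961700439453125
0.1 [0.17444251 0.62563669 0.22155664] [-4.25616458e-01 -3.11249748e+00  2.73095883e-03] [-0.23848747  0.36168371  0.51319912] 0.9995164707823644 0.0187
```

View pics/top.png

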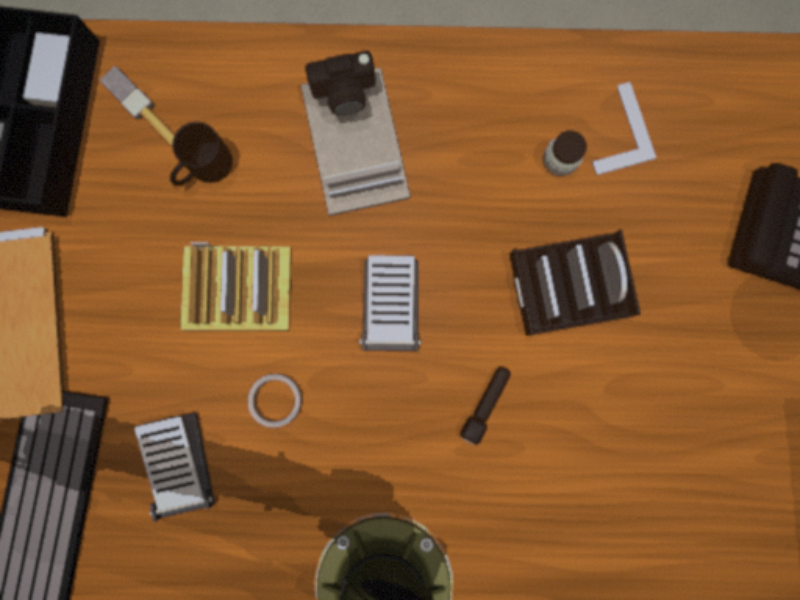

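View pics/scene.png

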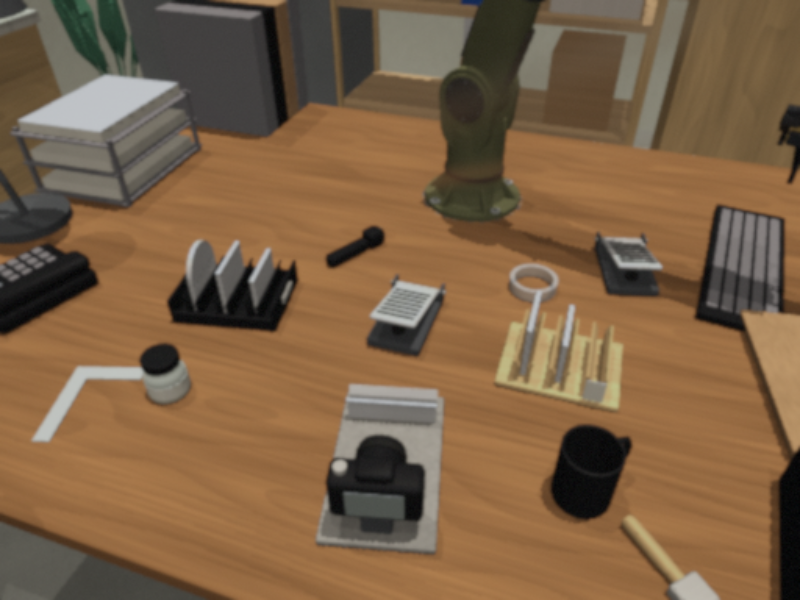

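Two look-alike pedals in the top view, at (391,303) and (175,465). The robot's right is −y, which is image right, so (391,303) is the one meant. Its hinge pins are at the bottom (362/418,345), so the toe is the upper end. The arched plate is at (615,270) in the right-hand tray slot. The holder slot is at about (365,183). The empty rack slot is at about (200,285), with the card at (200,243).

```bash
python3 - <<'E'
from h import *
import pickle
a,b=pickle.load(open('ab.pkl','rb'))
W=cloud(b);S=cloud(a)
f=.64
def roi(W,x0,y0,x1,y1): return W[int(y0*f):int(y1*f),int(x0*f):int(x1*f)].reshape(-1,3)
print('desk',np.nanmedian(roi(W,450,450,550,550),0),np.nanmedian(roi(S,300,320,350,340),0))
def rect(n,P,lo,hi):
    Q=P[(P[:,2]>lo)&(P[:,2]<hi)]; r=cv2.minAreaRect(Q[:,:2].astype(np.float32)*1000)
    print(n,len(Q),np.round(r,1) if 0 else r,'zmax',np.nanpercentile(Q[:,2],98).round(4),'mean',Q.mean(0).round(4))
for n,W_,R in(('top',W,dict(tray=(505,225,645,340),rack=(175,235,295,335),stand=(300,50,412,215),ped=(355,245,425,355))),
              ('scn',S,dict(tray=(165,235,300,330),rack=(490,285,630,410),stand=(315,380,445,550),ped=(360,270,450,355)))):
    for k,r in R.items():
        P=roi(W_,*r);P=P[~np.isnan(P[:,0])]
        h=np.histogram(P[:,2],np.arange(-.005,.15,.005))
        print(n,k,'hist',dict((int(1000*z+2.5),int(c)) for z,c in zip(h[1],h[0]) if c>0))
        rect(n+' '+k,P,.006,.2)
c1=b['color'][140:220,320:415];c2=b['color'][150:230,225:275];c3=b['color'][145:220,110:192]
r=lambda c:cv2.resize(c,(400,400),interpolation=cv2.INTER_CUBIC)
c4=b['color'][100:140,195:265]
save('crop',cv2.resize(np.vstack([np.hstack([r(c1),r(c2)]),np.hstack([r(c3),r(c4)])]),(600,600)))
E
```

```text
desk [ 0.14158187 -0.19111307 -0.00050488] [ 5.36495267e-01 -1.31123563e-01 -3.78036890e-04]
top tray hist {-2: 1440, 2: 837, 7: 317, 12: 681, 17: 173, 22: 278, 27: 256, 32: 162, 37: 172, 42: 225, 47: 409, 52: 435, 57: 113, 62: 63, 67: 61, 72: 66, 77: 65, 82: 104, 87: 141, 92: 51, 97: 84, 102: 114, 107: 42, 112: 28, 117: 50, 122: 22, 127: 1}
top tray 4084 ((513.8234252929688, -323.4717102050781), (236.4098663330078, 183.0104522705078), 89.71753692626953) zmax 0.1133 mean [ 0.5119 -0.3105  0.0433]
top rack hist {-2: 535, 2: 539, 7: 376, 12: 1294, 17: 239, 22: 94, 27: 102, 32: 96, 37: 92, 42: 148, 47: 257, 52: 416, 57: 126, 62: 31, 67: 40, 72: 27, 77: 39, 82: 30, 87: 57, 92: 110, 97: 26, 102: 33, 107: 100, 112: 7}
top rack 3722 ((502.06781005859375, 275.7818603515625), (175.5806884765625, 190.4440155029297), 0.838715672492981) zmax 0.1062 mean [0.4927 0.2703 0.0341]
top stand hist {-2: 1288, 2: 981, 7: 848, 12: 2118, 17: 244, 22: 46, 27: 61, 32: 44, 37: 38, 42: 79, 47: 101, 52: 156, 57: 52, 62: 23, 67: 28, 72: 31, 77: 31, 82: 43, 87: 42, 92: 67, 97: 68, 102: 99, 107: 203, 112: 346, 117
[... 1277 characters left out ...]
t {-2: 1260, 2: 589, 7: 584, 12: 2508, 17: 115, 22: 113, 27: 107, 32: 156, 37: 211, 42: 207, 47: 180, 52: 264, 57: 87, 62: 87, 67: 93, 72: 83, 77: 105, 82: 98, 87: 109, 92: 122, 97: 144, 102: 201, 107: 345, 112: 694, 117: 122, 122: 139, 127: 282}
scn stand 7143 ((771.4217529296875, 72.78108978271484), (252.71939086914062, 149.89846801757812), 13.784161567687988) zmax 0.1269 mean [0.8072 0.0865 0.0508]
scn ped hist {-2: 914, 2: 649, 7: 70, 12: 98, 17: 542, 22: 36, 27: 39, 32: 47, 37: 114, 42: 97, 47: 90, 52: 101, 57: 106, 62: 144, 67: 133}
scn ped 1604 ((474.0336608886719, -0.2777099609375), (165.17538452148438, 104.29729461669922), 0.25736111402511597) zmax 0.0674 mean [0.4969 0.0076 0.0352]
```

View pics/crop.png

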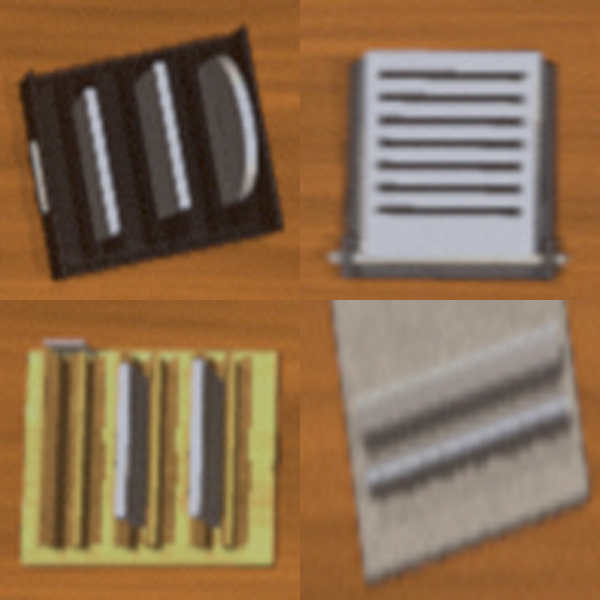

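```bash
python3 - <<'E'
from h import *
import pickle
a,b=pickle.load(open('ab.pkl','rb'))
W=cloud(b);S=cloud(a);f=.64
def roi(W,x0,y0,x1,y1): 
    P=W[int(y0*f):int(y1*f),int(x0*f):int(x1*f)].reshape(-1,3);return P[~np.isnan(P[:,0])]
def band(P,lo,hi): return P[(P[:,2]>lo)&(P[:,2]<hi)]
def frame(P,yaw):
    c,s=np.cos(yaw),np.sin(yaw); return P[:,:2]@np.array([[c,-s],[s,c]])
def bestyaw(P,ax,lo,hi):
    ys=np.radians(np.arange(lo,hi,.5)); 
    sc=[(np.histogram(frame(P,y)[:,ax],np.arange(-1,1.5,.002))[0].astype(float)**2).sum() for y in ys]
    return ys[np.argmax(sc)]
R={'top':(W,dict(tray=(505,225,645,340),rack=(175,235,295,335),stand=(315,150,412,215),ped=(355,245,425,355))),
   'scn':(S,dict(tray=(165,235,300,330),rack=(490,285,630,410),stand=(335,380,445,430),ped=(360,270,450,355)))}
fig=[]
for k,ax,lo,hi in(('tray',1,-5,25),('rack',1,-10,10),('stand',0,-5,25)):
  for n in R:
    P=roi(R[n][0],*R[n][1][k]);Q=band(P,.048,.057)
    y=bestyaw(Q,ax,lo,hi);F=frame(Q,y)
    h,e=np.histogram(F[:,ax],np.arange(-1,1.5,.003))
    print(n,k,'yaw',np.degrees(y).round(1),'across(mm:count)',{int(1000*x+1.5):int(c) for x,c in zip(e,h) if c>4})
    o=F[:,1-ax];print('  along p2,p98',np.percentile(o,[1,3,50,97,99]).round(4))
    if k!='stand':
      T=band(P,.066,.14);yt=bestyaw(T,ax,lo,hi);F=frame(T,y)
      h,e=np.histogram(F[:,ax],np.arange(-1,1.5,.003));print('  plates yaw',np.degrees(yt).round(1),{int(1000*x+1.5):int(c) for x,c in zip(e,h) if c>4})
      if k=='tray':
        A=T[F[:,1]<np.median(F[:,1])-.03]; FA=frame(A,y);print('  A along',np.percentile(FA[:,0],[2,50,98]).round(4),'zmax',np.percentile(A[:,2],[90,97]).round(4),'across',np.median(FA[:,1]).round(4),'topmid',np.median(FA[A[:,2]>.1],0).round(4))
for n in R:
  P=roi(R[n][0],*R[n][1]['ped']);M=band(P,.030,.069);
  p=np.c_[M[:,:2],np.ones(len(M))];co=np.linalg.lstsq(p,M[:,2],rcond=None)[0]
  r=M[:,2]-p@co;M=M[abs(r)<.006];p=np.c_[M[:,:2],np.ones(len(M))];co=np.linalg.lstsq(p,M[:,2],rcond=None)[0]
  print(n,'pedal plane',co.round(4),'slope',np.hypot(*co[:2]).round(3),'dir',np.degrees(np.arctan2(co[1],co[0])).round(1),cv2.minAreaRect(M[:,:2].astype('float32')*1000), 'xat61',((.061-co[2])/co[0]).round(4),'ymed',np.median(M[:,1]).round(4))
E
```

```text
top tray yaw 11.5 across(mm:count) {-503: 26, -500: 41, -497: 12, -479: 10, -476: 13, -473: 6, -461: 32, -458: 11, -452: 38, -449: 42, -425: 8, -422: 10, -419: 5, -407: 15, -404: 24, -398: 27, -395: 61, -392: 9, -371: 15, -368: 42, -365: 13, -350: 26, -344: 23, -341: 47, -338: 29, -320: 14, -317: 42, -314: 26}
  along p2,p98 [0.3726 0.3783 0.4384 0.5045 0.507 ]
  plates yaw 11.0 {-467: 38, -464: 45, -461: 193, -458: 81, -413: 29, -410: 46, -407: 122, -404: 75, -359: 13, -356: 47, -353: 50, -350: 82}
  A along [0.3977 0.4427 0.4902] zmax [0.1193 0.1221] across -0.4608 topmid [ 0.4433 -0.4621]
scn tray yaw 11.5 across(mm:count) {-506: 6, -503: 20, -500: 8, -479: 10, -476: 8, -464: 13, -461: 35, -455: 5, -452: 44, -449: 6, -425: 9, -422: 11, -419: 5, -410: 13, -407: 36, -398: 32, -395: 19, -371: 9, -368: 15, -365: 6, -353: 33, -344: 17, -341: 32, -320: 29, -317: 26}
  along p2,p98 [0.3806 0.3875 0.4686 0.5096 0.5142]
  plates yaw 11.0 {-470: 14, -467: 37, -464: 105, -461: 187, -416: 10, -413: 33, -410: 65, -407: 154, -359: 23, -356: 33, -353: 100}
  A along [0.4022 0.4555 0.4951] zmax [
[... 759 characters left out ...]
45, 264: 29}
top stand yaw 14.0 across(mm:count) {663: 35, 666: 45, 669: 18, 687: 20, 690: 59, 693: 40, 696: 12}
  along p2,p98 [-0.1761 -0.1734 -0.1112 -0.0534 -0.0501]
scn stand yaw 14.0 across(mm:count) {663: 13, 666: 51, 669: 99, 672: 22, 693: 74, 696: 49}
  along p2,p98 [-0.1793 -0.1757 -0.1155 -0.0542 -0.0519]
top pedal plane [ 0.2394  0.0032 -0.0629] slope 0.239 dir 0.8 ((470.74224853515625, 3.8518104553222656), (156.93978881835938, 101.44697570800781), 1.3498146533966064) xat61 0.5176 ymed 0.0028
scn pedal plane [ 0.2342 -0.0027 -0.0607] slope 0.234 dir -0.7 ((473.15093994140625, 5.07745361328125), (158.52757263183594, 101.83557891845703), 3.8740811347961426) xat61 0.5195 ymed 0.0032
```

```bash
cat > plan.py <<'E'
import sys,json
from h import *
# usage: plan.py '[[x,y,z,yaw_deg_of_tool_y(mod180),step_mm],...]'
s=ctrl.get_state();R=Ro.from_rotvec(s['tool_rot']).as_matrix();p=np.array(s['position'])
print('pos',p.round(4),'z',R[:,2].round(3),'yawY',np.degrees(np.arctan2(R[1,1],R[0,1])).round(1),'q',np.round(s['joint_positions'],2),'F',np.round(s['ft_force'],1),'w',round(s['grip_width'],3),'t',round(s['time'],2))
for x,y,z,yaw,st in (json.loads(sys.argv[1]) if len(sys.argv)>1 else []):
    cur=np.degrees(np.arctan2(R[1,1],R[0,1]));d=(yaw-cur+90)%180-90
    T=np.array([x,y,z]);n=int(max(1,np.ceil(np.linalg.norm(T-p)*1000/st),np.ceil(abs(d)/10.5)))
    for i in range(n):
        v=R.T@(T-p)*1000/n; tw=-np.radians(d)/n
        print([*v.round(1),round(tw,3)])
        R=R@Ro.from_rotvec([0,0,tw]).as_matrix()
    p=T;print('--')
E
python3 plan.py '[[0.40,0.50,0.30,80,60],[0.62,0.15,0.30,90,60],[0.60,-0.2,0.28,100,60],[0.528,-0.366,0.2,101.3,60],[0.528,-0.366,0.078,101.3,40]]'
```

```text
pos [0.1744 0.6256 0.2216] z [-0.    -0.002 -1.   ] yawY 74.4 q [-1.28  0.32 -0.07  1.45  0.02  1.37 -0.06] F [-0.2  0.4  0.5] w 1.0 t 0.1
[np.float64(-50.2), np.float64(-12.1), np.float64(-15.7), np.float64(-0.019)]
[np.float64(-50.0), np.float64(-13.1), np.float64(-15.7), np.float64(-0.019)]
[np.float64(-49.7), np.float64(-14.1), np.float64(-15.7), np.float64(-0.019)]
[np.float64(-49.4), np.float64(-15.0), np.float64(-15.7), np.float64(-0.019)]
[np.float64(-49.1), np.float64(-16.0), np.float64(-15.7), np.float64(-0.019)]
--
[np.float64(-39.6), np.float64(-43.8), np.float64(0.1), np.float64(-0.025)]
[np.float64(-38.5), np.float64(-44.8), np.float64(0.1), np.float64(-0.025)]
[np.float64(-37.4), np.float64(-45.7), np.float64(0.1), np.float64(-0.025)]
[np.float64(-36.3), np.float64(-46.6), np.float64(0.1), np.float64(-0.025)]
[np.float64(-35.1), np.float64(-47.5), np.float64(0.1), np.float64(-0.025)]
[np.float64(-33.9), np.float64(-48.4), np.float64(0.1), np.float64(-0.025)]
[np.float64(-32.7), np.float64(-49.2), np.float64(0.1), np.float64(-0.025)]
--
[np.float64(3.3), np.float64(-58.
[... 309 characters left out ...]
64(3.4), np.float64(-0.029)]
[np.float64(11.8), np.float64(-57.2), np.float64(3.4), np.float64(-0.029)]
--
[np.float64(24.9), np.float64(-37.7), np.float64(20.1), np.float64(-0.006)]
[np.float64(25.1), np.float64(-37.6), np.float64(20.1), np.float64(-0.006)]
[np.float64(25.3), np.float64(-37.4), np.float64(20.1), np.float64(-0.006)]
[np.float64(25.6), np.float64(-37.3), np.float64(20.1), np.float64(-0.006)]
--
[np.float64(-0.0), np.float64(0.0), np.float64(30.5), np.float64(0.0)]
[np.float64(-0.0), np.float64(0.0), np.float64(30.5), np.float64(0.0)]
[np.float64(-0.0), np.float64(0.0), np.float64(30.5), np.float64(0.0)]
[np.float64(-0.0), np.float64(0.0), np.float64(30.5), np.float64(0.0)]
--
```

```bash
python3 -m inch '[[-0.2,-50,-12,-16,-0.02],[-0.2,-50,-13,-16,-0.02],[-0.2,-50,-14,-16,-0.02],[-0.2,-49,-15,-16,-0.02],[-0.2,-49,-16,-16,-0.02]]' 30
python3 -m inch '[[-0.2,-40,-44,0,-0.025],[-0.2,-38,-45,0,-0.025],[-0.2,-37,-46,0,-0.025],[-0.2,-36,-47,0,-0.025],[-0.2,-35,-47,0,-0.025]]'
python3 plan.py '[[0.62,0.15,0.30,90,60],[0.60,-0.2,0.28,100,60],[0.528,-0.366,0.2,101.3,60]]'
```

```text
time: 0.72
position: [0.3993, 0.5004, 0.2982]
tool_rot: [-0.244, -3.126, 0.013]
ft_force: [0.5, 1.1, -0.1]
grip_width: 0.516
time: 1.35
position: [0.5656, 0.2462, 0.2975]
tool_rot: [-0.039, -3.134, 0.013]
ft_force: [0.4, 0.1, -0.4]
grip_width: 0.402
pos [0.5656 0.2462 0.2975] z [-0.008 -0.008 -1.   ] yawY 88.6 q [-0.63  0.23  0.21  1.42 -0.04  1.5   1.13] F [ 0.4  0.1 -0.4] w 0.402 t 1.35
[np.float64(-28.4), np.float64(-47.4), np.float64(-1.1), np.float64(-0.013)]
[np.float64(-27.8), np.float64(-47.7), np.float64(-1.1), np.float64(-0.013)]
--
[np.float64(3.3), np.float64(-58.3), np.float64(3.8), np.float64(-0.029)]
[np.float64(5.0), np.float64(-58.2), np.float64(3.8), np.float64(-0.029)]
[np.float64(6.7), np.float64(-58.0), np.float64(3.8), np.float64(-0.029)]
[np.float64(8.4), np.float64(-57.8), np.float64(3.8), np.float64(-0.029)]
[np.float64(10.1), np.float64(-57.5), np.float64(3.8), np.float64(-0.029)]
[np.float64(11.7), np.float64(-57.2), np.float64(3.8), np.float64(-0.029)]
--
[np.float64(24.8), np.float64(-37.6), np.float64(20.5), np.float64(-0.006)]
[np.float64(25.0), np.float64(-37.5), np.float64(20.5), np.float64(-0.006)]
[np.float64(25.2), np.float64(-37.3), np.float64(20.5), np.float64(-0.006)]
[np.float64(25.4), np.float64(-37.2), np.float64(20.5), np.float64(-0.006)]
--
```

Tracking is accurate, so I'll carry on to above the tray.

```bash
python3 -m inch '[[-0.2,-28,-48,-1,-0.013],[-0.2,-28,-48,-1,-0.013],[-0.2,3,-58,4,-0.029],[-0.2,5,-58,4,-0.029],[-0.2,7,-58,4,-0.029]]'
python3 -m inch '[[-0.2,8,-58,4,-0.029],[-0.2,10,-58,4,-0.029],[-0.2,12,-57,4,-0.029],[-0.2,25,-38,20,-0.006],[-0.2,25,-38,20,-0.006]]'
python3 plan.py '[[0.528,-0.366,0.2,101.3,60]]'
```

```text
time: 1.98
position: [0.612, -0.0344, 0.2857]
tool_rot: [0.144, -3.127, 0.015]
ft_force: [1.5, 0.2, -0.5]
grip_width: 0.4
time: 2.6
position: [0.5652, -0.3041, 0.2343]
tool_rot: [0.303, -3.114, 0.015]
ft_force: [0.1, -1.0, 0.3]
grip_width: 0.401
pos [ 0.5652 -0.3041  0.2343] z [-0.012 -0.011 -1.   ] yawY 101.1 q [ 0.06  0.32  0.49  1.47 -0.14  1.39  2.32] F [ 0.1 -1.   0.3] w 0.401 t 2.6
[np.float64(24.0), np.float64(-26.7), np.float64(17.7), np.float64(-0.002)]
[np.float64(24.0), np.float64(-26.6), np.float64(17.7), np.float64(-0.002)]
--
```

```bash
python3 -m inch '[[-0.2,24,-27,18,-0.002],[-0.2,24,-27,18,-0.002],[-0.2,0,0,0,0]]'
python3 plan.py '[[0.528,-0.366,0.078,101.3,40]]'; python3 - <<'E'
from h import *
g=get('wrist');save('w1',g['color']);W=cloud(g)
s=ctrl.get_state();R=Ro.from_rotvec(s['tool_rot']).as_matrix();p=np.array(s['position'])
m=(W[...,2]>.085)&(W[...,2]<.13);L=(W-p)@R*1000
Q=L[m];Q=Q[(abs(Q[:,1])<25)&(abs(Q[:,0])<70)];print(len(Q),np.percentile(Q,[2,50,98],axis=0).round(1)); print(np.polyfit(Q[:,0],Q[:,1],1))
E
```

```text
time: 2.98
position: [0.5214, -0.3733, 0.1951]
tool_rot: [0.294, -3.109, 0.014]
ft_force: [0.7, 1.1, -0.2]
grip_width: 0.399
pos [ 0.5214 -0.3733  0.1951] z [-0.018 -0.011 -1.   ] yawY 100.8 q [ 0.16  0.35  0.53  1.52 -0.16  1.33  2.46] F [ 0.7  1.1 -0.2] w 0.399 t 2.98
[np.float64(-3.4), np.float64(2.2), np.float64(38.9), np.float64(-0.003)]
[np.float64(-3.4), np.float64(2.2), np.float64(38.9), np.float64(-0.003)]
[np.float64(-3.4), np.float64(2.2), np.float64(38.9), np.float64(-0.003)]
--
816 [[-44.8  -1.9  73.3]
 [  4.    1.7  78.9]
 [ 37.7   5.4 106.2]]
[-0.00478653  1.74745381]
```

View pics/w1.png

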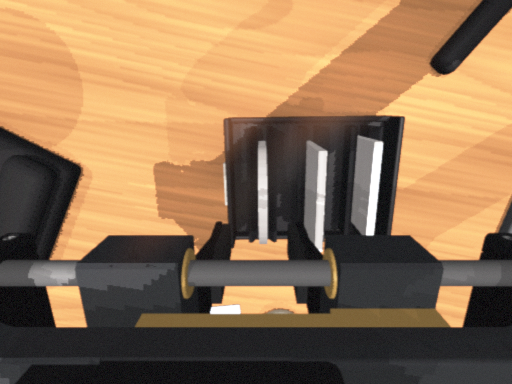

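The wrist view shows the arched plate edge-on at (262,190) between the fingertips, with its neighbours at 315 and 370. The wrist offset (−3.5, +1.7 mm) agrees with the plan.

```bash
python3 -m inch '[[-0.2,-3.5,2,20,-0.003],[-0.2,0,0,30,0],[-0.2,0,0,30,0],[-0.2,0,0,0,0]]'
python3 plan.py '[[0.528,-0.366,0.078,101.3,40]]'
```

```text
time: 3.52
position: [0.5306, -0.3617, 0.1108]
tool_rot: [0.321, -3.11, 0.007]
ft_force: [0.6, -0.2, 0.2]
grip_width: 0.402
pos [ 0.5306 -0.3617  0.1108] z [-0.014 -0.006 -1.   ] yawY 101.8 q [ 0.16  0.41  0.5   1.61 -0.19  1.18  2.47] F [ 0.6 -0.2  0.2] w 0.402 t 3.52
[np.float64(2.9), np.float64(-3.6), np.float64(32.9), np.float64(0.008)]
--
```

```bash
python3 -m inch '[[-0.2,2,-3,10,0],[-0.2,0,0,0,0],[-0.2,0,0,0,0]]'
python3 plan.py '[[0.528,-0.366,0.078,101.3,40]]'
python3 -m inch '[[-0.2,0,0,0,0],[-0.2,0,0,0,0]]'
python3 plan.py '[[0.528,-0.366,0.078,101.3,40]]'
```

```text
time: 3.9
position: [0.5316, -0.3646, 0.1024]
tool_rot: [0.326, -3.113, 0.01]
ft_force: [-0.6, 0.2, 0.3]
grip_width: 0.399
pos [ 0.5316 -0.3646  0.1024] z [-0.011 -0.008 -1.   ] yawY 102.0 q [ 0.16  0.42  0.5   1.62 -0.2   1.16  2.48] F [-0.6  0.2  0.3] w 0.399 t 3.9
[np.float64(3.5), np.float64(-0.5), np.float64(24.5), np.float64(0.011)]
--
time: 4.15
position: [0.5322, -0.3652, 0.1038]
tool_rot: [0.325, -3.115, 0.012]
ft_force: [0.3, 0.1, -0.5]
grip_width: 0.4
pos [ 0.5322 -0.3652  0.1038] z [-0.009 -0.009 -1.   ] yawY 101.9 q [ 0.16  0.42  0.5   1.62 -0.2   1.16  2.48] F [ 0.3  0.1 -0.5] w 0.4 t 4.15
[np.float64(4.0), np.float64(0.2), np.float64(25.8), np.float64(0.011)]
--
```

Settled and centred to within a millimetre or so. Next: descend, grip and lift.

```bash
python3 -m inch '[[-0.2,3,0,13,0.01],[-0.2,0,0,13,0],[-0.2,0,0,0,0]]'
python3 -m inch '[[-1,0,0,0,0],[-1,0,0,0,0],[-1,0,0,0,0],[-1,0,0,0,0]]' 30
python3 plan.py
```

```text
time: 4.53
position: [0.5284, -0.3659, 0.0757]
tool_rot: [0.308, -3.116, 0.011]
ft_force: [-0.4, -0.1, 0.4]
grip_width: 0.402
time: 5.03
position: [0.5286, -0.3673, 0.0759]
tool_rot: [0.308, -3.117, 0.015]
ft_force: [-0.1, -2.0, -1.0]
grip_width: 0.091
pos [ 0.5286 -0.3673  0.0759] z [-0.008 -0.01  -1.   ] yawY 101.3 q [ 0.17  0.44  0.49  1.65 -0.21  1.11  2.49] F [-0.1 -2.  -1. ] w 0.091 t 5.03
```

```bash
python3 -m inch '[[-1,0,0,-30,0],[-1,0,0,-40,0],[-1,0,0,-40,0],[-1,0,0,-40,0],[-1,0,0,-35,0]]'
python3 plan.py '[[0.61,-0.15,0.26,57,45],[0.6875,0.0536,0.26,14,45]]'
```

```text
time: 5.65
position: [0.5272, -0.3639, 0.2604]
tool_rot: [0.305, -3.108, 0.006]
ft_force: [1.9, 0.5, -2.4]
grip_width: 0.087
pos [ 0.5272 -0.3639  0.2604] z [-0.018 -0.006 -1.   ] yawY 101.2 q [ 0.14  0.32  0.53  1.43 -0.14  1.45  2.44] F [ 1.9  0.5 -2.4] w 0.087 t 5.65
[np.float64(-20.5), np.float64(32.3), np.float64(-0.4), np.float64(0.129)]
[np.float64(-16.2), np.float64(34.6), np.float64(-0.4), np.float64(0.129)]
[np.float64(-11.6), np.float64(36.4), np.float64(-0.4), np.float64(0.129)]
[np.float64(-6.8), np.float64(37.6), np.float64(-0.4), np.float64(0.129)]
[np.float64(-1.9), np.float64(38.2), np.float64(-0.4), np.float64(0.129)]
[np.float64(3.0), np.float64(38.1), np.float64(-0.4), np.float64(0.129)]
--
[np.float64(9.2), np.float64(42.6), np.float64(-0.5), np.float64(0.15)]
[np.float64(15.4), np.float64(40.7), np.float64(-0.5), np.float64(0.15)]
[np.float64(21.4), np.float64(38.0), np.float64(-0.5), np.float64(0.15)]
[np.float64(26.8), np.float64(34.3), np.float64(-0.5), np.float64(0.15)]
[np.float64(31.6), np.float64(30.0), np.float64(-0.5), np.float64(0.15)]
--
```

```bash
python3 -m inch '[[-1,-20,32,0,0.13],[-1,-16,35,0,0.13],[-1,-12,36,0,0.13],[-1,-7,38,0,0.13],[-1,-2,38,0,0.13]]'
python3 -m inch '[[-1,3,38,0,0.13],[-1,9,43,0,0.15],[-1,15,41,0,0.15],[-1,21,38,0,0.15],[-1,27,34,0,0.15]]'
python3 plan.py '[[0.6875,0.0536,0.26,14,60]]'
```

```text
time: 6.28
position: [0.5982, -0.1868, 0.2612]
tool_rot: [-0.751, -3.037, 0.017]
ft_force: [-0.9, 0.0, -2.6]
grip_width: 0.091
time: 6.9
position: [0.684, 0.0147, 0.2565]
tool_rot: [-1.818, -2.545, 0.025]
ft_force: [0.1, 0.1, -1.8]
grip_width: 0.09
pos [0.684  0.0147 0.2565] z [-0.02  -0.005 -1.   ] yawY 18.9 q [-0.44  0.43  0.55  1.3  -0.21  1.49  0.41] F [ 0.1  0.1 -1.8] w 0.09 t 6.9
[np.float64(35.7), np.float64(15.8), np.float64(-3.8), np.float64(0.086)]
--
```

```bash
python3 -m inch '[[-1,30,14,0,0.08],[-1,3,0,30,0],[-1,0,0,40,0],[-1,0,0,20,0],[-1,0,0,0,0]]'
python3 -m inch '[[-1,0,0,0,0],[-1,0,0,0,0]]'
python3 plan.py '[[0.6885,0.0536,0.15,14,60]]'
cat > chk.py <<'E'
from h import *
import sys
# arched plate seen: points above z lo near xy; report in frame (cx,cy,yaw)
cx,cy,yaw,lo,hi=map(float,sys.argv[1:6])
yw=np.radians(yaw);c,s=np.cos(yw),np.sin(yw)
for n in('scene','top'):
    g=get(n);W=cloud(g).reshape(-1,3);d=W[:,:2]-[cx,cy]
    u=(d@[c,s])*1000;v=(d@[-s,c])*1000;m=(abs(u)<70)&(abs(v)<70)&(W[:,2]>lo)&(W[:,2]<hi)
    if m.sum()<5: print(n,'none');continue
    print(n,m.sum(),'u',np.percentile(u[m],[2,50,98]).round(1),'v',np.percentile(v[m],[2,50,98]).round(1),'z',np.percentile(W[m,2]*1000,[2,98]).round(0))
    if len(sys.argv)>6: save(sys.argv[6]+n,g['color'])
E
python3 chk.py .6875 .0536 14 .05 .13 st
```

```text
time: 7.52
position: [0.6841, 0.0604, 0.1612]
tool_rot: [-1.907, -2.472, 0.027]
ft_force: [-0.1, 0.4, -1.1]
grip_width: 0.091
time: 7.78
position: [0.6856, 0.0597, 0.164]
tool_rot: [-1.91, -2.474, 0.022]
ft_force: [0.4, -0.2, -2.1]
grip_width: 0.089
pos [0.6856 0.0597 0.164 ] z [-0.022 -0.001 -1.   ] yawY 14.7 q [-0.5   0.48  0.53  1.42 -0.24  1.33  0.3 ] F [ 0.4 -0.2 -2.1] w 0.089 t 7.78
[np.float64(-6.7), np.float64(1.6), np.float64(13.9), np.float64(0.011)]
--
scene 698 u [-14.4   2.6  16.3] v [-58.5   4.   56.5] z [ 50. 129.]
top 50 u [-17.2  -4.7  14.7] v [-62.1 -47.3 -32.2] z [ 50. 127.]
```

```bash
python3 -m inch '[[-1,-6,1,12,0.01],[-1,0,0,0,0],[-1,0,0,0,0]]'
python3 plan.py '[[0.6885,0.0536,0.078,14,60]]'
python3 - <<'E'
from h import *
g=get('scene');W=cloud(g);yw=np.radians(14);c,s=np.cos(yw),np.sin(yw)
d=W[...,:2]-[.6875,.0536];u=d@[c,s]*1000;v=d@[-s,c]*1000
for lo,hi in((48,57),(85,100),(100,115),(115,130)):
    m=(abs(u)<30)&(abs(v)<80)&(W[...,2]*1000>lo)&(W[...,2]*1000<hi);print(lo,m.sum(),'u',np.percentile(u[m],[5,50,95]).round(1),'v',np.percentile(v[m],[3,50,97]).round(1))
i=g['color'][180:310,190:310];save('st',cv2.resize(i,None,fx=5,fy=4.5,interpolation=cv2.INTER_CUBIC))
E
```

```text
time: 8.25
position: [0.6885, 0.0533, 0.152]
tool_rot: [-1.925, -2.464, 0.021]
ft_force: [0.2, -0.3, -2.6]
grip_width: 0.093
pos [0.6885 0.0533 0.152 ] z [-0.02  -0.001 -1.   ] yawY 14.0 q [-0.49  0.5   0.53  1.42 -0.25  1.31  0.3 ] F [ 0.2 -0.3 -2.6] w 0.093 t 8.25
[np.float64(0.0), np.float64(0.8), np.float64(37.0), np.float64(0.0)]
[np.float64(0.0), np.float64(0.8), np.float64(37.0), np.float64(0.0)]
--
48 309 u [-14.   -9.4  16.5] v [-62.6  -0.8  60.2]
85 176 u [2.2 3.8 5.5] v [-47.2  -0.7  45.4]
100 222 u [2.2 4.1 5.9] v [-46.5   0.7  47.2]
115 226 u [2.7 4.4 5.9] v [-47.8  -0.1  47.1]
```

View pics/st.png

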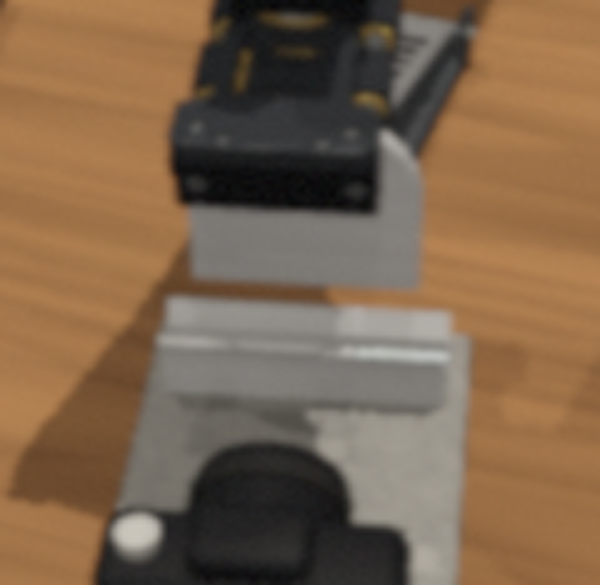

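The picture shows the plate's lower edge at (190–420, 280), centred above the slot at (165–450, 320). The depth cloud gives an offset under 1 mm along the slot and about 1 mm across, so I'll lower it.

```bash
python3 -m inch '[[-1,0,0.5,25,0],[-1,0,0.5,20,0],[-1,0,0,15,0],[-1,0,0,0,0]]'
python3 plan.py '[[0.6885,0.0536,0.077,14,60]]'
```

```text
time: 8.8
position: [0.6885, 0.0538, 0.0901]
tool_rot: [-1.925, -2.465, 0.02]
ft_force: [0.5, 0.4, -1.3]
grip_width: 0.091
pos [0.6885 0.0538 0.0901] z [-0.019 -0.001 -1.   ] yawY 14.0 q [-0.48  0.54  0.51  1.49 -0.27  1.2   0.32] F [ 0.5  0.4 -1.3] w 0.091 t 8.8
[np.float64(-0.2), np.float64(0.2), np.float64(13.1), np.float64(0.001)]
--
```

```bash
python3 -m inch '[[-1,0,0,8,0],[-1,0,0,5,0],[-1,0,0,0,0]]'
python3 plan.py
```

```text
time: 9.18
position: [0.6893, 0.0538, 0.0778]
tool_rot: [-1.926, -2.466, 0.018]
ft_force: [0.6, 0.5, -2.5]
grip_width: 0.092
pos [0.6893 0.0538 0.0778] z [-0.017 -0.001 -1.   ] yawY 14.0 q [-0.48  0.55  0.51  1.5  -0.28  1.18  0.32] F [ 0.6  0.5 -2.5] w 0.092 t 9.18
```

```bash
python3 -m inch '[[-1,0,0,2,0],[-1,0,0,1,0],[-1,0,0,0,0]]'
python3 -m inch '[[-0.2,0,0,0,0],[-0.2,0,0,0,0],[-0.2,0,0,0,0]]'
python3 -m inch '[[-0.2,0,0,-15,0],[-0.2,0,0,-30,0],[-0.2,0,0,-40,0],[-0.2,0,0,-30,0],[-0.2,0,0,0,0]]'
python3 plan.py; python3 chk.py .6875 .0536 14 .06 .13 s2
```

```text
time: 9.55
position: [0.6899, 0.0537, 0.0762]
tool_rot: [-1.926, -2.467, 0.015]
ft_force: [0.3, 0.7, -2.5]
grip_width: 0.093
time: 9.93
position: [0.691, 0.0538, 0.0771]
tool_rot: [-1.927, -2.468, 0.013]
ft_force: [0.4, 0.3, -0.5]
grip_width: 0.339
time: 10.55
position: [0.6935, 0.0534, 0.2002]
tool_rot: [-1.93, -2.47, 0.009]
ft_force: [0.1, -0.5, 0.3]
grip_width: 0.401
pos [0.6935 0.0534 0.2002] z [-0.009 -0.    -1.   ] yawY 14.0 q [-0.49  0.47  0.54  1.36 -0.24  1.38  0.29] F [ 0.1 -0.5  0.3] w 0.401 t 10.55
scene 828 u [-1.2  5.5  7.5] v [-46.1  -0.3  45.7] z [ 61. 121.]
top none
```

The plate stands in the holder: top at 121 mm, centred along the slot, about 1.5 mm across. Next is the pedal at (391,303) in the top picture.

```bash
python3 plan.py '[[0.520,0.003,0.2,14,45],[0.520,0.003,0.09,14,45]]'
```

```text
pos [0.6917 0.0536 0.1966] z [-0.014 -0.001 -1.   ] yawY 14.0 q [-0.49  0.47  0.54  1.37 -0.24  1.38  0.29] F [-0.5 -0.  -0.6] w 0.402 t 10.65
[np.float64(-1.9), np.float64(-44.7), np.float64(-0.2), np.float64(0.0)]
[np.float64(-1.9), np.float64(-44.7), np.float64(-0.2), np.float64(0.0)]
[np.float64(-1.9), np.float64(-44.7), np.float64(-0.2), np.float64(0.0)]
[np.float64(-1.9), np.float64(-44.7), np.float64(-0.2), np.float64(0.0)]
--
[np.float64(-0.1), np.float64(0.5), np.float64(36.7), np.float64(-0.0)]
[np.float64(-0.1), np.float64(0.5), np.float64(36.7), np.float64(-0.0)]
[np.float64(-0.1), np.float64(0.5), np.float64(36.7), np.float64(-0.0)]
--
```

```bash
python3 -m inch '[[-1,-2,-45,0,0],[-1,-2,-45,0,0],[-1,-2,-45,0,0],[-1,-2,-42,0,0],[-1,0,0,0,0]]'
python3 -m inch '[[-1,0,0,35,0],[-1,0,0,35,0],[-1,0,0,25,0],[-1,0,0,0,0]]'
python3 plan.py '[[0.520,0.003,0.07,14,45]]'
```

```text
time: 11.28
position: [0.5121, 0.0019, 0.1901]
tool_rot: [-1.919, -2.462, 0.034]
ft_force: [0.6, -0.5, 0.2]
grip_width: 0.015
time: 11.78
position: [0.5101, 0.0035, 0.0902]
tool_rot: [-1.915, -2.463, 0.035]
ft_force: [-0.9, 0.3, 0.4]
grip_width: 0.003
pos [0.5101 0.0035 0.0902] z [-0.031 -0.005 -1.   ] yawY 14.3 q [-0.59  0.17  0.57  1.94 -0.1   1.09  0.28] F [-0.9  0.3  0.4] w 0.003 t 11.78
[np.float64(-2.9), np.float64(10.1), np.float64(19.9), np.float64(0.005)]
--
```

```bash
python3 -m inch '[[-1,-3,10,12,0],[-1,0,0,10,0],[-1,0,0,8,0],[-1,0,0,8,0]]'
python3 plan.py '[[0.522,0.003,0.034,14,45]]'
```

```text
time: 12.28
position: [0.5245, 0.0035, 0.0541]
tool_rot: [-1.918, -2.469, 0.027]
ft_force: [1.6, -0.3, 3.9]
grip_width: 0.006
pos [0.5245 0.0035 0.0541] z [-0.023 -0.005 -1.   ] yawY 14.3 q [-0.56  0.25  0.57  1.95 -0.15  1.01  0.32] F [ 1.6 -0.3  3.9] w 0.006 t 12.28
[np.float64(0.1), np.float64(-2.1), np.float64(20.1), np.float64(0.005)]
--
```

```bash
python3 -m inch '[[-1,0,0,8,0],[-1,0,0,8,0],[-1,0,0,6,0],[-1,0,0,4,0]]'
python3 plan.py
```

```text
time: 12.78
position: [0.5269, 0.0035, 0.033]
tool_rot: [-1.92, -2.47, 0.019]
ft_force: [-12.6, -0.7, 42.2]
grip_width: 0.002
pos [0.5269 0.0035 0.033 ] z [-0.018 -0.001 -1.   ] yawY 14.3 q [-0.55  0.28  0.56  1.96 -0.18  0.97  0.34] F [-12.6  -0.7  42.2] w 0.002 t 12.78
```

```bash
python3 -m inch '[[-1,0,0,1,0],[-1,0,0,1,0],[-1,0,0,1,0],[-1,0,0,1,0]]'
python3 -m inch '[[-1,0,0,1,0],[-1,0,0,1,0],[-1,0,0,1,0],[-1,0,0,1,0]]'
```

```text
time: 13.28
position: [0.5268, 0.0035, 0.0343]
tool_rot: [-1.919, -2.467, 0.014]
ft_force: [-2.1, -0.0, 8.7]
grip_width: 0.003
time: 13.78
position: [0.5268, 0.0035, 0.0343]
tool_rot: [-1.919, -2.465, 0.01]
ft_force: [-2.5, -0.6, 9.2]
grip_width: 0.001
```

```bash
python3 -m inch '[[-1,0,0,1,0],[-1,0,0,1,0],[-1,0,0,0,0]]'
python3 -m inch '[[-1,0,0,-20,0],[-1,0,0,-30,0],[-1,0,0,-40,0],[-1,0,0,-40,0],[-1,0,0,-10,0]]'; python3 plan.py '[[0.6875,0.0536,0.21,14,50]]'
python3 chk.py .6875 .0536 14 .06 .13 s3
python3 - <<'E'
from h import *
W=cloud(get('scene'))[170:230,228:290].reshape(-1,3);m=(abs(W[:,0]-.5185)<.006)&(abs(W[:,1]-.003)<.03)&(W[:,2]<.08);print('toe z',np.percentile(W[m,2],[10,50,90]) if m.any() else None)
E
```

```text
time: 14.15
position: [0.5267, 0.0035, 0.035]
tool_rot: [-1.919, -2.463, 0.007]
ft_force: [-1.4, -0.3, 6.9]
grip_width: 0.004
time: 14.78
position: [0.5245, 0.0026, 0.1759]
tool_rot: [-1.913, -2.456, 0.016]
ft_force: [0.3, -0.8, -0.9]
grip_width: 0.009
pos [0.5245 0.0026 0.1759] z [-0.029  0.01  -1.   ] yawY 14.2 q [-0.59  0.11  0.58  1.82 -0.07  1.26  0.26] F [ 0.3 -0.8 -0.9] w 0.009 t 14.78
[np.float64(2.5), np.float64(42.4), np.float64(-9.6), np.float64(0.001)]
[np.float64(2.6), np.float64(42.4), np.float64(-9.6), np.float64(0.001)]
[np.float64(2.6), np.float64(42.4), np.float64(-9.6), np.float64(0.001)]
[np.float64(2.6), np.float64(42.4), np.float64(-9.6), np.float64(0.001)]
--
scene 826 u [-1.5  5.2  7.4] v [-46.8  -0.4  45.7] z [ 62. 121.]
top 17 u [-3.9 -2.9  3.6] v [43.7 47.6 51. ] z [ 62. 101.]
toe z [0.01667189 0.0258353  0.06258624]
```

The hold read 9 N at z = 34.3 mm, right at the stop but with little margin. A second, firmer press costs little and does no harm, so I'll do one for certainty.

```bash
python3 -m inch '[[-1,0,0,40,0],[-1,0,0,40,0],[-1,0,0,25,0],[-1,0,0,0,0]]'
python3 plan.py '[[0.519,0.003,0.034,14,60]]'
```

```text
time: 15.42
position: [0.5147, 0.0037, 0.0593]
tool_rot: [-1.908, -2.449, 0.031]
ft_force: [-1.2, 0.0, 3.6]
grip_width: 0.004
pos [0.5147 0.0037 0.0593] z [-0.042  0.007 -0.999] yawY 14.2 q [-0.56  0.23  0.57  1.95 -0.15  1.04  0.33] F [-1.2  0.   3.6] w 0.004 t 15.43
[np.float64(-2.1), np.float64(5.0), np.float64(25.1), np.float64(0.003)]
--
```

```bash
python3 -m inch '[[-1,0,0,9,0],[-1,0,0,9,0],[-1,0,0,7,0],[-1,0,0,3,0]]'
python3 -m inch '[[-1,0,0,3,0],[-1,0,0,3,0],[-1,0,0,3,0],[-1,0,0,3,0],[-1,0,0,3,0]]'
python3 -m inch '[[-1,0,0,3,0],[-1,0,0,3,0],[-1,0,0,3,0]]'
```

```text
time: 15.92
position: [0.5176, 0.0037, 0.0354]
tool_rot: [-1.911, -2.452, 0.024]
ft_force: [-3.6, 0.1, 7.2]
grip_width: 0.003
time: 16.55
position: [0.5177, 0.0037, 0.034]
tool_rot: [-1.907, -2.445, 0.019]
ft_force: [-7.7, -0.2, 20.9]
grip_width: 0.003
time: 16.92
position: [0.5176, 0.0037, 0.034]
tool_rot: [-1.905, -2.44, 0.015]
ft_force: [-8.0, 0.5, 20.1]
grip_width: 0.007
```

```bash
python3 -m inch '[[-1,0,0,-20,0],[-1,0,0,-30,0],[-1,0,0,-40,0],[-1,0,0,-40,0],[-1,0,0,-45,0]]'; python3 plan.py '[[0.6885,0.0536,0.21,14,50]]'
python3 chk.py .6875 .0536 14 .06 .13 s4
```

```text
time: 17.55
position: [0.5214, -0.0004, 0.2132]
tool_rot: [-1.902, -2.433, 0.025]
ft_force: [0.3, 0.1, 0.0]
grip_width: 0.003
pos [ 5.214e-01 -4.000e-04  2.132e-01] z [-0.052  0.02  -0.998] yawY 14.0 q [-0.59  0.09  0.59  1.76 -0.07  1.36  0.27] F [0.3 0.1 0. ] w 0.003 t 17.55
[np.float64(3.0), np.float64(43.8), np.float64(-1.1), np.float64(0.0)]
[np.float64(3.0), np.float64(43.8), np.float64(-1.1), np.float64(0.0)]
[np.float64(3.0), np.float64(43.8), np.float64(-1.1), np.float64(0.0)]
[np.float64(3.0), np.float64(43.8), np.float64(-1.1), np.float64(0.0)]
--
scene 832 u [-1.2  5.3  7.6] v [-46.3  -0.4  45.7] z [ 61. 121.]
top 42 u [-3.9 -2.6  4.4] v [35.1 42.3 50.8] z [ 65. 108.]
```

Firm hold (20 N at z = 34.0 mm for over 0.8 s), released, and the plate is still in place. Back to the plate.

```bash
python3 -m inch '[[-0.2,3,44,0,0],[-0.2,3,44,0,0],[-0.2,3,44,0,0],[-0.2,3,40,0,0],[-0.2,0,0,0,0]]'
python3 -m inch '[[-0.2,0,0,0,0],[-0.2,0,0,0,0]]'
python3 plan.py '[[0.6885,0.0536,0.140,14,60]]'
```

```text
time: 18.27
position: [0.6912, 0.0542, 0.2093]
tool_rot: [-1.903, -2.435, 0.014]
ft_force: [-0.3, -0.1, -0.2]
grip_width: 0.387
time: 18.52
position: [0.6895, 0.0527, 0.2088]
tool_rot: [-1.904, -2.432, 0.018]
ft_force: [-0.5, -0.7, -0.2]
grip_width: 0.397
pos [0.6895 0.0527 0.2088] z [-0.048  0.023 -0.999] yawY 13.9 q [-0.49  0.5   0.58  1.32 -0.29  1.45  0.32] F [-0.5 -0.7 -0.2] w 0.397 t 18.52
[np.float64(-0.6), np.float64(1.1), np.float64(34.4), np.float64(-0.001)]
[np.float64(-0.6), np.float64(1.1), np.float64(34.4), np.float64(-0.001)]
--
```

```bash
python3 -m inch '[[-0.2,-1,1,35,0],[-0.2,-1,1,35,0],[-0.2,0,0,0,0]]'
python3 plan.py '[[0.688,0.0538,0.078,14,60]]'
```

```text
time: 18.9
position: [0.687, 0.0515, 0.1407]
tool_rot: [-1.908, -2.431, 0.012]
ft_force: [-0.1, -0.2, 0.3]
grip_width: 0.402
pos [0.687  0.0515 0.1407] z [-0.045  0.026 -0.999] yawY 13.8 q [-0.49  0.53  0.56  1.42 -0.3   1.33  0.34] F [-0.1 -0.2  0.3] w 0.402 t 18.9
[np.float64(-0.1), np.float64(1.9), np.float64(31.3), np.float64(-0.002)]
[np.float64(-0.1), np.float64(1.9), np.float64(31.3), np.float64(-0.002)]
--
```

```bash
python3 -m inch '[[-0.2,0,2,30,0],[-0.2,0,2,20,0],[-0.2,0,0,12,0],[-0.2,0,0,0,0]]'
python3 plan.py '[[0.688,0.0538,0.078,14,60]]'
python3 -m inch '[[-1,0,0,0,0],[-1,0,0,0,0],[-1,0,0,0,0],[-1,0,0,0,0]]' 25;python3 plan.py
```

```text
time: 19.4
position: [0.6909, 0.0536, 0.0842]
tool_rot: [-1.912, -2.435, 0.001]
ft_force: [-0.1, 0.3, 0.7]
grip_width: 0.397
pos [0.6909 0.0536 0.0842] z [-0.036  0.028 -0.999] yawY 13.7 q [-0.48  0.57  0.54  1.47 -0.33  1.22  0.35] F [-0.1  0.3  0.7] w 0.397 t 19.4
[np.float64(0.7), np.float64(-2.6), np.float64(6.3), np.float64(-0.004)]
--
time: 19.9
position: [0.6915, 0.0531, 0.0871]
tool_rot: [-1.913, -2.436, -0.001]
ft_force: [-2.7, 0.1, -0.5]
grip_width: 0.089
pos [0.6915 0.0531 0.0871] z [-0.034  0.028 -0.999] yawY 13.7 q [-0.48  0.57  0.54  1.47 -0.33  1.23  0.35] F [-2.7  0.1 -0.5] w 0.089 t 19.9
```

```bash
python3 -m inch '[[-1,0,0,-25,0],[-1,0,0,-40,0],[-1,0,0,-40,0],[-1,0,0,-40,0],[-1,0,0,-30,0]]' 30
python3 plan.py '[[0.60,0.22,0.26,50,50],[0.4972,0.3293,0.25,91.75,45]]'
```

```text
time: 20.52
position: [0.6952, 0.0487, 0.2602]
tool_rot: [-1.909, -2.43, 0.01]
ft_force: [-0.2, 0.0, -2.4]
grip_width: 0.09
pos [0.6952 0.0487 0.2602] z [-0.044  0.027 -0.999] yawY 13.7 q [-0.48  0.49  0.58  1.23 -0.29  1.54  0.31] F [-0.2  0.  -2.4] w 0.09 t 20.52
[np.float64(47.2), np.float64(-12.9), np.float64(2.3), np.float64(-0.158)]
[np.float64(48.6), np.float64(-5.3), np.float64(2.3), np.float64(-0.158)]
[np.float64(48.9), np.float64(2.4), np.float64(2.3), np.float64(-0.158)]
[np.float64(47.9), np.float64(10.1), np.float64(2.3), np.float64(-0.158)]
--
[np.float64(37.1), np.float64(4.4), np.float64(4.4), np.float64(-0.182)]
[np.float64(35.7), np.float64(11.1), np.float64(4.4), np.float64(-0.182)]
[np.float64(33.1), np.float64(17.3), np.float64(4.4), np.float64(-0.182)]
[np.float64(29.4), np.float64(23.1), np.float64(4.4), np.float64(-0.182)]
--
```

```bash
python3 -m inch '[[-1,47,-13,2,-0.158],[-1,49,-5,2,-0.158],[-1,49,2,2,-0.158],[-1,48,10,2,-0.158]]'
python3 -m inch '[[-1,37,4,4,-0.182],[-1,36,11,4,-0.182],[-1,33,17,4,-0.182],[-1,29,23,4,-0.182],[-1,0,0,0,0]]'
python3 plan.py '[[0.4972,0.3293,0.16,91.75,60]]'
```

```text
time: 21.02
position: [0.6004, 0.217, 0.2619]
tool_rot: [-1.051, -2.915, -0.014]
ft_force: [0.6, 0.9, -1.7]
grip_width: 0.09
time: 21.65
position: [0.4877, 0.3331, 0.2495]
tool_rot: [0.103, -3.1, -0.04]
ft_force: [0.2, -0.2, -3.0]
grip_width: 0.085
pos [0.4877 0.3331 0.2495] z [-0.04   0.025 -0.999] yawY 93.8 q [-0.83  0.2   0.25  1.56 -0.09  1.41  1.07] F [ 0.2 -0.2 -3. ] w 0.085 t 21.65
[np.float64(-6.3), np.float64(-3.4), np.float64(44.5), np.float64(0.018)]
[np.float64(-6.4), np.float64(-3.3), np.float64(44.5), np.float64(0.018)]
--
```

```bash
python3 -m inch '[[-1,-6,-4,40,0.02],[-1,-6,-4,30,0.015],[-1,0,0,10,0],[-1,0,0,0,0],[-1,0,0,0,0]]'
python3 plan.py '[[0.500,0.328,0.14,91.75,60]]'
cat > rk.py <<'E'
from h import *
import sys
yw=np.radians(1.75);c,s=np.cos(yw),np.sin(yw)
for n in('scene','top'):
  g=get(n);W=cloud(g);d=W[...,:2]-[.4972,.3293];u=d@[c,s]*1000;v=d@[-s,c]*1000
  for lo,hi in((48,57),(62,75),(75,90),(90,105),(105,125),(125,150)):
    m=(abs(v)<22)&(abs(u)<85)&(W[...,2]*1000>lo)&(W[...,2]*1000<hi)
    if m.sum()>8: print(n,lo,m.sum(),'along',np.percentile(u[m],[3,50,97]).round(1),'across',np.percentile(v[m],[5,50,95]).round(1),'slope',np.polyfit(u[m],v[m],1)[0].round(3))
  if n=='scene' and len(sys.argv)>1:
    save(sys.argv[1],cv2.resize(g['color'][130:280,290:420],None,fx=4.6,fy=4,interpolation=cv2.INTER_CUBIC))
E
python3 rk.py r1
```

```text
time: 22.28
position: [0.4999, 0.326, 0.1686]
tool_rot: [0.038, -3.105, -0.04]
ft_force: [-0.6, -0.1, -2.0]
grip_width: 0.086
pos [0.4999 0.326  0.1686] z [-0.036  0.025 -0.999] yawY 91.4 q [-0.82  0.25  0.26  1.66 -0.11  1.26  1.07] F [-0.6 -0.1 -2. ] w 0.086 t 22.27
[np.float64(-1.2), np.float64(1.2), np.float64(28.6), np.float64(-0.006)]
--
scene 48 204 along [-58.1  17.6  70.8] across [-15.8  -8.2  15.3] slope 0.032
scene 90 26 along [-36.8  50.7  53.5] across [-5.5 -4.5  1.4] slope 0.05
scene 105 48 along [-35.9  50.8  54.2] across [-6.  -5.2  0.9] slope 0.042
scene 125 57 along [-24.4  51.2  54.4] across [-6.6 -5.3  1.1] slope 0.052
top 48 84 along [-66.  -47.4  -3.3] across [-13.2  -9.5  16.6] slope -0.221
top 90 18 along [-45.6 -27.9  -2.1] across [-3.8 -2.7 -2.2] slope -0.007
top 105 39 along [-48.6 -30.9   2.4] across [-4.2 -3.4 -0.4] slope -0.041
top 125 44 along [-48.7 -32.4 -13.9] across [-4.7 -3.9 -2.6] slope -0.032
```

View pics/r1.png

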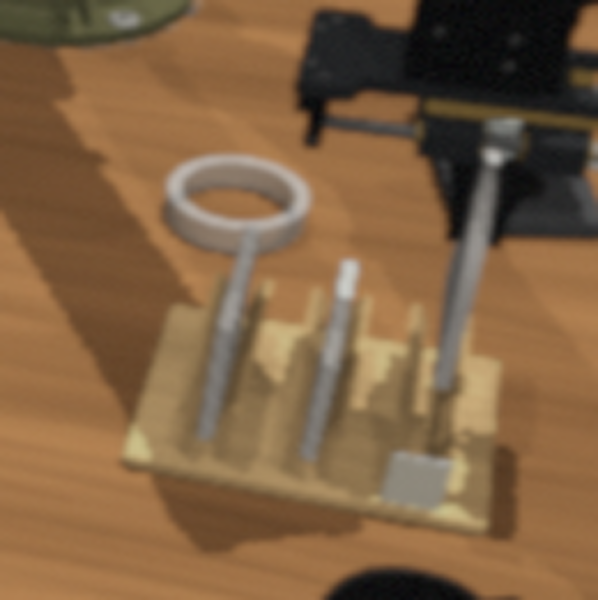

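The plate hangs edge-on over the free slot in the crop, with its lower end at (445,385) and the card at (418,478). It is about +2.5 mm along and −1.5 mm across. The slightly tilted tool z drifts by the opposite of that on the way down, so I'll descend along it.

```bash
python3 -m inch '[[-1,0,0,20,-0.005],[-1,0,0,20,0],[-1,0,0,0,0],[-1,0,0,0,0]]'
python3 plan.py '[[0.497,0.3285,0.088,91.75,100]]';python3 rk.py
```

```text
time: 22.88
position: [0.4985, 0.3281, 0.1275]
tool_rot: [0.049, -3.107, -0.043]
ft_force: [0.2, 0.6, -2.1]
grip_width: 0.092
pos [0.4985 0.3281 0.1275] z [-0.034  0.027 -0.999] yawY 91.8 q [-0.81  0.28  0.25  1.7  -0.12  1.18  1.08] F [ 0.2  0.6 -2.1] w 0.092 t 22.88
[np.float64(0.2), np.float64(-0.7), np.float64(39.5), np.float64(0.0)]
--
scene 48 212 along [-58.1  19.   69.8] across [-15.7  -4.2  15.2] slope 0.048
scene 62 31 along [-42.1  48.2  53.6] across [-3.4 -3.   3.6] slope 0.045
scene 75 30 along [-35.3  49.6  52.4] across [-3.9 -3.4  3.5] slope 0.054
scene 90 32 along [-10.7  49.3  52.7] across [-4.1 -3.2  3.2] slope 0.068
scene 105 43 along [ 5.8 50.  52.9] across [-4.8 -2.2  3. ] slope 0.099
scene 125 120 along [ 8.8 14.4 48.9] across [-12.9  -2.8  10. ] slope 0.05
top 48 75 along [-66.  -47.3  68.3] across [-13.3  -9.9  16.3] slope -0.108
top 62 21 along [-47.4 -30.8  -7.3] across [-1.8 -1.1 -0.4] slope 0.001
top 75 28 along [-50.1 -34.8 -11.7] across [-2.4 -1.6  2.3] slope -0.054
top 90 23 along [-50.2 -37.3 -24.4] across [-2.6 -1.8  2.2] slope -0.085
top 105 24 along [-49.7 -41.6 -28. ] across [-2.9 -2.3  2.9] slope -0.123
top 125 39 along [-47.7 -38.9 -28.5] across [-3.8 -2.1  2.9] slope -0.178
```

Centred to within about 1 mm. Going down.

```bash
python3 -m inch '[[-1,0,-0.4,16,0],[-1,0,-0.4,14,0],[-1,0,0,5,0],[-1,0,0,0,0]]'
python3 plan.py '[[0.497,0.3285,0.086,91.75,100]]'
```

```text
time: 23.48
position: [0.4975, 0.328, 0.0905]
tool_rot: [0.048, -3.108, -0.043]
ft_force: [-0.1, -0.3, -1.3]
grip_width: 0.088
pos [0.4975 0.328  0.0905] z [-0.034  0.027 -0.999] yawY 91.8 q [-0.81  0.32  0.25  1.74 -0.13  1.11  1.09] F [-0.1 -0.3 -1.3] w 0.088 t 23.48
[np.float64(0.4), np.float64(0.4), np.float64(4.5), np.float64(0.0)]
--
```

```bash
python3 -m inch '[[-1,0,0,3,0],[-1,0,0,2,0],[-1,0,0,1,0],[-1,0,0,0,0]]'
python3 -m inch '[[-0.2,0,0,0,0],[-0.2,0,0,0,0],[-0.2,0,0,0,0]]'
python3 plan.py
```

```text
time: 23.98
position: [0.4979, 0.3284, 0.0871]
tool_rot: [0.048, -3.108, -0.045]
ft_force: [-0.4, 0.3, -0.9]
grip_width: 0.09
time: 24.35
position: [0.4988, 0.3296, 0.0874]
tool_rot: [0.049, -3.111, -0.048]
ft_force: [0.1, -0.1, 0.8]
grip_width: 0.342
pos [0.4988 0.3296 0.0874] z [-0.031  0.031 -0.999] yawY 91.8 q [-0.81  0.32  0.25  1.74 -0.13  1.1   1.09] F [ 0.1 -0.1  0.8] w 0.342 t 24.35
```

```bash
python3 -m inch '[[-0.2,0,0,-20,0],[-0.2,0,0,-35,0],[-0.2,0,0,-45,0],[-0.2,0,0,-45,0],[-0.2,0,0,-30,0]]'
python3 -m inch '[[-0.2,-20,-50,0,0],[-0.2,-20,-50,0,0],[-0.2,-20,-50,0,0],[-0.2,0,-50,0,0],[-0.2,0,0,0,0]]'
python3 rk.py r2; python3 plan.py; python3 - <<'E'
from h import *
a=get('top');b=get('scene');save('f',np.hstack([cv2.resize(a['color'],(400,300)),cv2.resize(b['color'],(400,300))]))
for n,g in(('top',a),('scn',b)):
    W=cloud(g).reshape(-1,3);M=W[(abs(W[:,0]-.47)<.07)&(abs(W[:,1]-.003)<.03)&(W[:,2]>.03)&(W[:,2]<.072)]
    if len(M)>30: print(n,'pedal',np.polyfit(M[:,0],M[:,2],1).round(3),len(M))
E
```

```text
time: 24.98
position: [0.504, 0.3235, 0.2709]
tool_rot: [0.048, -3.111, -0.048]
ft_force: [-0.1, 0.6, 0.3]
grip_width: 0.398
time: 25.6
position: [0.5756, 0.1212, 0.2753]
tool_rot: [0.052, -3.128, -0.061]
ft_force: [0.6, 0.1, 0.5]
grip_width: 0.4
scene 48 213 along [-57.8  19.4  70.3] across [-15.8  -2.5  15.4] slope 0.04
scene 62 30 along [-37.7  35.8  51.7] across [-2.6 -2.3  3.7] slope 0.04
scene 75 45 along [-36.8  46.8  52.3] across [-2.8 -2.2  4.4] slope 0.046
scene 90 43 along [-32.   40.2  46.9] across [-2.6 -0.7  4.5] slope 0.059
scene 105 88 along [-18.3  15.   36.9] across [-2.6  0.6  4.9] slope 0.015
top 48 189 along [-65.8  -5.4  68. ] across [-13.7  -8.9  16.1] slope -0.039
top 62 63 along [-48.7   3.5  45.8] across [-1.4 -0.4  0.5] slope -0.013
top 75 70 along [-48.3  -2.5  42.2] across [-1.4 -0.2  1.7] slope -0.012
top 90 81 along [-46.2  -6.5  43.7] across [-1.4 -0.2  5.7] slope -0.009
top 105 134 along [-35.4  -2.4  32.9] across [-1.4  1.3  6.8] slope 0.0
pos [0.5749 0.1271 0.2749] z [-0.014  0.041 -0.999] yawY 92.3 q [-0.58  0.18  0.4   1.54 -0.11  1.45  1.44] F [ 0.3  1.3 -0.6] w 0.405 t 25.7
top pedal [ 0.249 -0.067] 1195
scn pedal [ 0.248 -0.067] 511
```

View pics/r2.png

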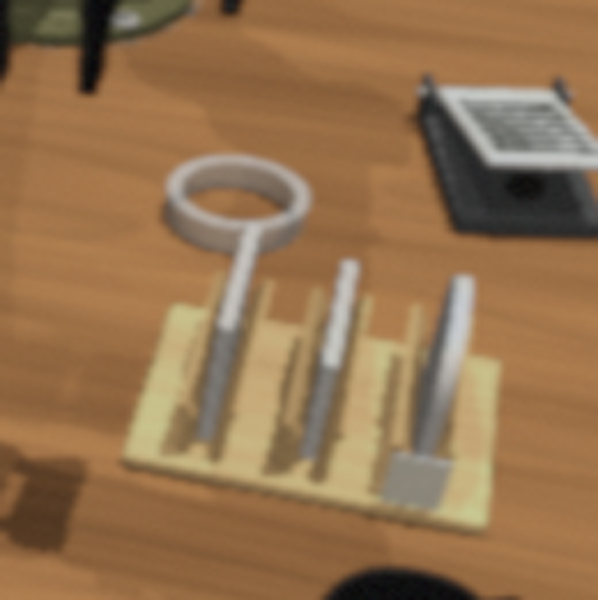

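View pics/f.png

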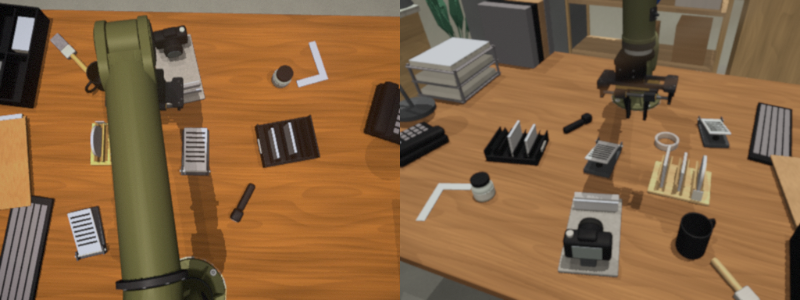

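The crop shows the arched plate upright in the free slot (445,365), behind the card (418,478). The overview shows the pedal raised and the other things where they were. Handing in.

```bash
python3 -c "
from h import *
W=cloud(get('scene')).reshape(-1,3);m=(abs(W[:,0]-.497)<.03)&(abs(W[:,1]-.3293)<.015);print('top z',np.nanpercentile(W[m,2],99.5))
print(ctrl.close_job())"
```

```text
top z 0.12292544402068459
the job is handed in; nothing more can be done
None
```

The arched plate is standing in the free rack slot, round end up and released, and the job is handed in after about 26 s of robot time. No verdict was reported.

- **Holder:** I set the plate in the photo stand and let go. Its top was at 121 mm and it was within about 2 mm of the slot centre. It was still there after the pedal presses.
- **Pedal:** I pressed the pedal farthest to the robot's right twice. The first hold ended at only about 9 N, close to the force needed at the stop. The second held about 20 N at 34.0 mm for over 0.8 s. The pedal sprang back both times, and its final slope of 0.25 rad matches its rest angle.
- **Rack:** The last check put the plate within about 2 mm of the slot centre both along and across. Its top was at 123 mm, against 122 mm expected, so it is fully down. The arm was clear of everything.
- **Other plates and desk things:** I judged these only by eye in the final pictures, where nothing looked moved, though the arm hid part of the mug in the top view.
- **Disagreements:** The two cameras differed by about 2 mm. The tool tilted by up to about 3° during the moves, which I allowed for when placing the plate.

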